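Tip the bowl for its photograph and set it level again

TASK

Photograph the inside of the clay bowl: use the lever of the tilting stand to tip the bowl's cradle gently to 40 degrees (the red line on the white dial), let it stand there, and only then press the grey button on the blue pedal unit right down to its stop, which takes the picture. Then bring the cradle gently back level, against its stop. Leave everything else on the bench where it is.

Things in the scene. Friction and masses are not known exactly. Their poses are not given: they have to be found in the camera images.
- stand: Fixed wooden tilting stand: base 160 x 230 x 12 mm, two cheeks 130 mm high, white dial (160 mm wide) on the right cheek with black lines every 10 degrees and a long red one at 40. Origin: on the bench; the bowl's centre is 50 mm to its +y, the lever's grip 90 mm to its -y. x: the way the lever's top is pushed to tip the bowl (away from the robot), y: along the hinge, z: up.
- hinge (a point): Point on the hinge line (parallel to the stand's y), 110 mm above the bench, directly in line with the middle of the lever's grip.
- cradle (a joint): Tilt of the cradle with bowl and lever, rad: 0 = level, resting against its stop; grows as the lever's top is pushed along the stand's +x and the bowl tips that way; 0.698 = 40 degrees, when the lever lies over the red line; far stop at 1.2. The hinge is stiff with friction and stays where it is left; about 3 N at the grip moves it.
- lever_grip (a point): Centre of the lever's black grip: round bar 20 mm thick, 50 mm long, parallel to the hinge and 120 mm from it, on a 10 mm rod outside the right cheek. With the cradle level the lever leans 20 degrees from upright towards the stand's -x; at 40 degrees, 20 degrees towards +x. Can be pushed from either side with the fingertips or taken from above.
- bowl_rim (a point): Centre of the mouth of the unglazed terracotta bowl (130 mm wide, 60 mm high) fixed in the cradle, 30 mm over the hinge line when level. z of its frame is the bowl's axis.
- pedal: Fixed blue pedal unit of the potter's wheel, 170 x 110 x 45 mm, black treadle on its near half (top about 63 mm up), grey button on its far half. Origin: centre of its underside; x along its length.
- shutter_top (a point): Centre of the top face of the grey round button (32 mm across) in its white housing on the pedal unit.
- shutter (a joint): Travel of the grey button, m: 0 = up, 0.008 = down on its stop; a spring of about 4 N brings it back.
- saucers: Bystander: stack of three unglazed saucers, 134 mm wide, 38 mm high; origin under its centre.
- caliper: Bystander: stainless steel caliper lying flat, 220 mm long.
- jar: Bystander: clear plastic container with white twist cap, 70 mm wide, 100 mm high; origin under its centre.
- stamp: Bystander: wooden pottery stamp standing upright, 40 mm wide, 70 mm high.
- brush: Bystander: brush lying flat.
- rib: Bystander: wooden rib, 100 x 50 x 8 mm, lying flat.

How it is judged (in metres and radians):
On the way, in this order (a step that is already met when the one before it is completed fails the run):
1. the cradle stands still at 40 degrees (within 4.5 degrees) (value of joint cradle between 0.618 and 0.778 rad and velocity of joint cradle between -0.05 and 0.05 rad/s), for 0.4 s.
2. the button is pressed down to its stop (at least 6.8 of 8 mm) while the cradle is at 40 degrees (within 4.5) (value of joint cradle between 0.618 and 0.778 rad and value of joint shutter above 0.0068 m), for 0.05 s.
At the end, for the whole second after the job is handed in: The cradle is back level (within 2.6 degrees) and still, the button has come up again (within 2 mm), and the bystanders are at rest where they stood (within 20 mm) (value of joint cradle below 0.045 rad and value of joint shutter below 0.002 m and velocity of joint cradle above -0.05 rad/s and linear speed of each of saucers, caliper, jar, stamp, brush, rib below 0.02 m/s); the robot touches nothing.
It fails at once if the button is pressed more than half way while the cradle is not at about 40 degrees (within 7) (value of joint shutter above 0.004 m and (value of joint cradle below 0.576 rad or value of joint cradle above 0.82 rad)).
It fails at once if the cradle is flung (faster than 3 rad/s) (velocity of joint cradle above 3 rad/s or velocity of joint cradle below -3 rad/s).
It fails at once if a bystander is moved by more than 20 mm (distance of any of saucers, caliper, jar, stamp, brush, rib from where it was at the start of the episode above 0.02 m).
It also fails if it takes over 70 s, if anything falls off the work surface, if the arm or the gripper's body presses on something with over 40 N, if the wrist force passes 120 N, or if a joint passes its speed limit or range.

ROBOT

A 7-joint arm with a two-finger parallel gripper is mounted at the origin on the work surface. World frame = base frame: x ahead of the robot, y to its left, z up, the work surface at z = 0. Lengths are in mm, angles in rad, forces in N, time in s.
With the tool pointing down it reaches from about 425 to 925 mm from the base axis. Payload 6.8 kg.
Tool frame: the origin (TCP) lies at the centre of the arm's flange, where the gripper is bolted on; the fingertips stand 173 mm ahead of it and the grasp point (between the pads) lies 155 mm ahead of it (ctrl.nose_length is the z of the fingertips in the tool frame, in mm); z points along the fingers, y is the line along which they close (so a half turn about z gives the same grasp; the last joint's range is limited). The gripper opens to 85 mm and grips with 20 to 120 N. Pads are 22 mm wide; open, the fingers measure 114 mm over their backs; the gripper's body (76 mm by 85 mm) begins 54 mm behind the grasp point. The pads swing forward as they close: fully open they stand 13 mm farther back than shut.
Start: joints at [-1.429, 0.477, 0.022, 1.555, -0.011, 1.109, -0.083], TCP at [166.864, 654.063, 404.708] pointing down, gripper open.
Joint ranges: [-2.96, 2.96], [-0.34, 2.1], [-1.41, 1.46], [0.24, 2.44], [-1.37, 4.51], [0.17, 1.92], [-2.96, 2.96]. Speed limits (rad/s): [2.39, 2.39, 3.14, 3.14, 3.14, 3.14, 3.14].

INTERFACE

Orientations are given as a unit quaternion [x, y, z, w].
In Python, from workcell import readout, optics, order, ctrl gives the robot as it stands.
- The arm moves only by the shell command python3 -m inch 'ROWS' [FORCE]. ROWS is JSON, a list of rows, each a list of 7 numbers: the shift along the tool's x, y, z in mm, then the turn, a rotation vector about the tool's x, y, z in rad, then the opening, from 0 (shut) to 1 (fully open). In form: [[x, y, z, ax, ay, az, claw], ...]. A call has 1 to 5 rows; each row is the pose to reach, as a shift and turn from the pose commanded when the call began, along the tool's axes at that moment; what a row does not reach only later rows make up. A row lasts 1/12 s, in which the tool goes at most 41.7 mm and 7.16 degrees, less where a joint would pass 70% of its speed; a pose out of reach is approached as far as the arm can. A call with a gripper value outside its range is refused whole. The fingers move at their own pace and stop on an object; FORCE is the grip in N (left out, the last holds). Time passes only in rows, so rows that repeat a pose let the fingers close. It gives the time, the measured TCP pose, the force, the opening and the grip force at its end, in the units of the state.
- readout.sense(): the state, without advancing time (a new reading comes with each control period).
- optics.camera(name): name is "scene" or "top" or "wrist"; returns (picture, depth): 384x512x3 uint8, red, green, blue; 384x512 float32, mm along the optical axis (not along the pixel's ray), 0 where there is no reading.
- optics.camera_params(name): a dict with "mtx" (3x3 intrinsics, pixels), "rvec" (rotation vector, rad) and "tvec" (3), from world to camera coordinates, as OpenCV has them. Camera axes: x right, y down, z forward; pixel columns grow to the right and rows downward; lengths in mm; the calibration is good to about 2 mm. A picture is of the moment at which its call begins: read the wrist's pose just before it. camera_params takes no time and is no camera call; for the wrist camera it gives the pose at the moment of the call.
- order.sign_off(): hands the job in; it is judged then, once.
The state is a dict: "time": time; "joints": joint angles; "qvel": joint speeds; "tau": joint torques, N m; "position": TCP position; "tool_rot": TCP orientation; "wrist_force": force on the tool from outside, world axes, zero at the start; "ft_torque": the same for the moment, N m; "width": finger opening in mm; "finger_force": force on a finger pad.
Only numpy, scipy, OpenCV 4.12 (cv2) and the standard library are available. Lean on these libraries where they do the work, as an engineer would, in place of code of your own. Each camera call takes 0.05 s, during which the arm holds its last target. There are 200 camera calls.

## Working session

There is one attempt and no reset: what is moved stays moved. The work goes in short steps, Python scripts to look and compute and a shell command to move; the robot and the scene stay as the last step left them, time stands still between calls to the robot, and variables do not carry over. Pictures are saved under pics/ and viewed, at most 10 in all, crops included, and the job is handed in when it is done.

```bash
mkdir -p pics; python3 - <<'E'
from workcell import readout, optics, order, ctrl
import cv2, numpy as np
print(readout.sense())
for n in("scene","top"):
    p,d=optics.camera(n); np.savez(f"pics/{n}.npz",p=p,d=d,**optics.camera_params(n)); cv2.imwrite(f"pics/{n}.png",p[:,:,::-1])
    c=optics.camera_params(n); print(n,c, -cv2.Rodrigues(np.array(c['rvec'],float))[0].T@np.array(c['tvec'],float).ravel())
E
```

```text
{'time': 0.0, 'joints': array([-1.42909204,  0.47782224,  0.02239026,  1.55644819, -0.01150368,
        1.10933599, -0.0831118 ]), 'qvel': array([ 1.25212782e-04, -9.10885763e-06, -2.10495084e-03, -5.33561847e-04,
        1.81872796e-04,  1.14769143e-04,  1.28682943e-03]), 'tau': array([-3.07501878e-04, -5.96437633e+01,  1.60755102e+00, -2.81199092e+01,
        1.24006905e-02,  9.21606144e-03,  3.10900668e-05]), 'position': array([166.81897241, 653.775502  , 403.71295073]), 'tool_rot': array([ 1.24595789e-01,  9.92207136e-01, -9.41737846e-04, -3.70495408e-05]), 'wrist_force': array([-0.66578295,  1.08689559,  0.54839307]), 'ft_torque': array([ 0.02676392, -0.06037705, -0.00542616]), 'finger_force': 0.0, 'width': 85.56726882388126}
scene {'mtx': array([[482.012179  ,   0.        , 253.1366674 ],
       [  0.        , 482.012179  , 192.52819651],
       [  0.        ,   0.        ,   1.        ]]), 'rvec': array([ 2.33790502,  1.00918534, -0.32618528]), 'tvec': array([-371.01789407, -256.0771275 , 1925.86939293])} [1226.72605629 -648.17183761 1409.68760487]
top {'mtx': array([[373.63576704,   0.        , 260.16763844],
       [  0.        , 373.63576704, 184.30980883],
       [  0.        ,   0.        ,   1.        ]]), 'rvec': array([ 2.11159581, -2.09321782,  0.24321023]), 'tvec': array([ -22.56811982,  581.02882105, 1389.77876996])} [ 253.05178569  -14.49740042 1485.03988481]
```

View pics/scene.png

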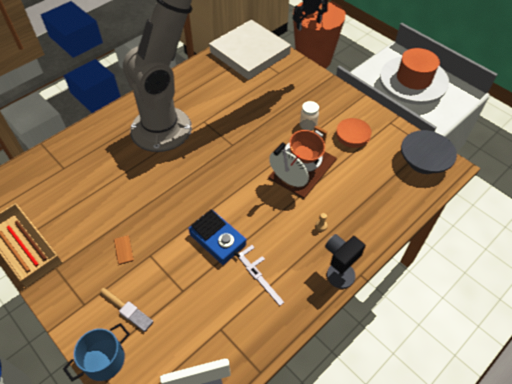

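View pics/top.png

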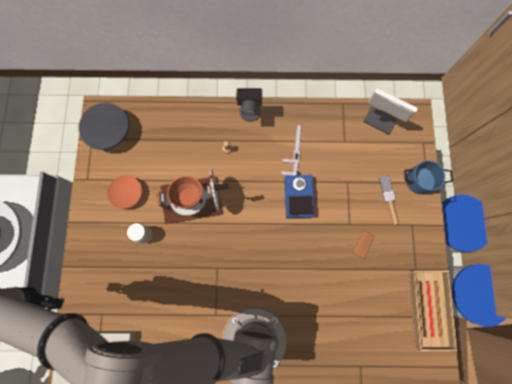

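The top view shows the stand at about (190,200), with its dial and lever at (213,190). The pedal is at (300,195) and its button at (299,184). Next I'll enlarge these areas.

```bash
cat > h.py <<'E'
import numpy as np, cv2
def load(n):
    z=np.load(f"pics/{n}.npz"); R=cv2.Rodrigues(z['rvec'].astype(float))[0]; return z['p'],z['d'],z['mtx'],R,z['tvec'].ravel()
def cloud(n):
    p,d,K,R,t=load(n); v,u=np.mgrid[:384,:512]
    c=np.stack([(u-K[0,2])/K[0,0]*d,(v-K[1,2])/K[1,1]*d,d],-1); return p,(c-t)@R
def ray(n,u,v,z):
    p,d,K,R,t=load(n); o=-R.T@t; r=R.T@np.linalg.inv(K)@[u,v,1]; return o+r*(z-o[2])/r[2]
E
python3 - <<'E'
from h import *
a=cv2.resize(load('scene')[0][115:275,180:345],None,fx=4,fy=4,interpolation=2)[:600]
b=cv2.resize(load('top')[0][160:230,150:330],None,fx=4.4,fy=4.4,interpolation=2)
cv2.imwrite('pics/a.png',a[:,:,::-1]);cv2.imwrite('pics/b.png',b[:,:,::-1])
for n in('scene','top'):
    p,X=cloud(n); h=cv2.cvtColor(p,cv2.COLOR_RGB2HSV)
    m=((h[...,0]>105)&(h[...,0]<125)&(h[...,1]>150)&(h[...,2]>60)&(abs(X[...,2]-45)<8)&(X[...,0]>400)&(abs(X[...,1]+100)<200))
    P=X[m]; r=cv2.minAreaRect(P[:,:2].astype(np.float32)); print(n,m.sum(),r,np.median(P[:,2]))
    # stand: everything z>20 region
    g=(X[...,2]>205)&(X[...,2]<260)&(X[...,0]>400)&(X[...,0]<750)&(X[...,1]>0)&(X[...,1]<400)
    print('hi',g.sum(),X[g].round()[:20])
E
```

```text
scene 680 ((549.4171752929688, -171.56556701660156), (168.0621795654297, 107.62713623046875), 2.082563877105713) 45.632422628775956
hi 97 [[529. 140. 242.]
 [529. 145. 238.]
 [527. 137. 238.]
 [529. 139. 238.]
 [533. 140. 240.]
 [535. 143. 239.]
 [535. 147. 236.]
 [527. 133. 235.]
 [529. 135. 235.]
 [537. 131. 245.]
 [539. 134. 244.]
 [537. 141. 237.]
 [538. 144. 236.]
 [527. 128. 235.]
 [529. 131. 234.]
 [535. 129. 241.]
 [536. 133. 238.]
 [535. 138. 233.]
 [540. 138. 237.]
 [540. 143. 233.]]
top 0 ((0.0, 0.0), (0.0, 0.0), 0.0) nan
hi 85 [[581. 160. 205.]
 [545. 100. 238.]
 [547.  97. 231.]
 [543. 121. 232.]
 [543. 118. 233.]
 [542. 114. 237.]
 [541. 110. 238.]
 [541. 107. 238.]
 [542. 104. 235.]
 [541. 100. 241.]
 [542.  97. 236.]
 [539. 142. 231.]
 [539. 138. 231.]
 [539. 135. 233.]
 [538. 131. 238.]
 [538. 127. 237.]
 [538. 124. 236.]
 [539. 121. 235.]
 [538. 117. 238.]
 [539. 114. 235.]]
  return _methods._mean(a, axis=axis, dtype=dtype,
  ret = ret.dtype.type(ret / rcount)
```

View pics/a.png

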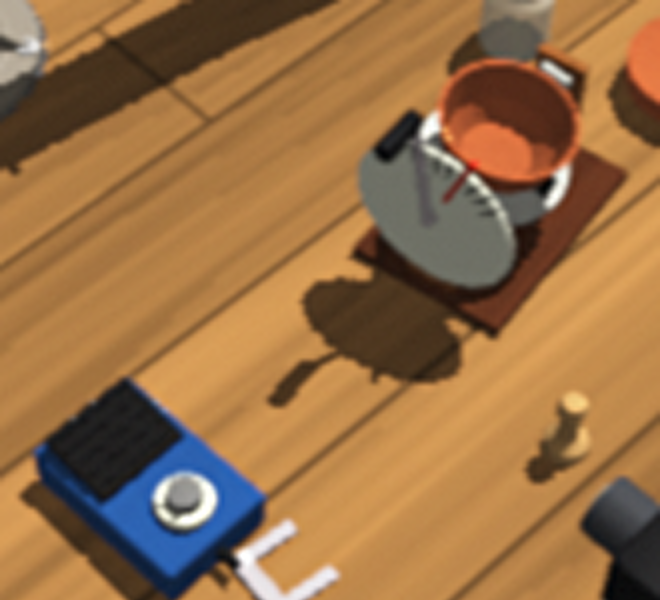

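View pics/b.png

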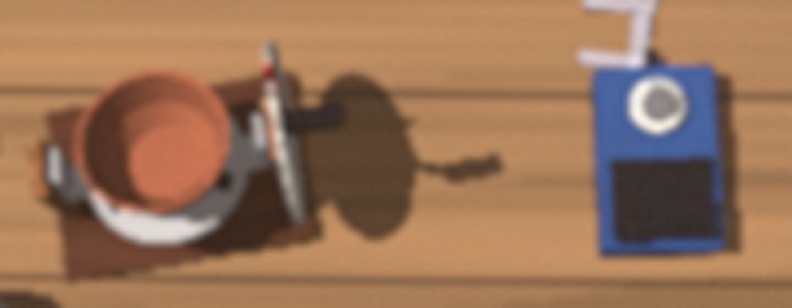

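The scene crop shows the grip's black bar at about (398,135), the button at (184,495) and the lever on the near side of the red line. In the top crop the grip is at (317,117) and the button at (660,103). I'll triangulate both from masks.

```bash
python3 - <<'E'
from h import *
def blob(n,mask,seed):
    k,l,s,c=cv2.connectedComponentsWithStats(mask.astype(np.uint8))
    i=l[seed[1],seed[0]]; assert i>0,(n,seed)
    r=cv2.minAreaRect(np.argwhere(l==i)[:,::-1].astype(np.float32)); return c[i],s[i],r,l==i
def tri(a,b):
    P=[];
    for n in('scene','top'):
        _,_,K,R,t=load(n); P.append(K@np.c_[R,t])
    X=cv2.triangulatePoints(P[0],P[1],np.array(a,float).reshape(2,1),np.array(b,float).reshape(2,1)).ravel(); X=X[:3]/X[3]
    e=[np.linalg.norm((q@np.r_[X,1])[:2]/(q@np.r_[X,1])[2]-w) for q,w in zip(P,(a,b))]
    return X.round(1),np.round(e,2)
S,T=load('scene')[0],load('top')[0]
for n,seedS,seedT in(('grip',(279,149),(222,186)),):
    a=blob('s',S.max(2)<50,seedS);b=blob('t',T.max(2)<50,seedT); print(a[:3],b[:3],tri(a[2][0],b[2][0]))
    XT=cloud('top')[1][b[3]];XS=cloud('scene')[1][a[3]]
    for X in(XT,XS): print(np.median(X,0),X.min(0).round(),X.max(0).round())
# button: white housing & grey disk
for n,p,s in(('scene',S,(226,239)),('top',T,(300,183))):
    h=cv2.cvtColor(p,cv2.COLOR_RGB2HSV); u,v=s
    m=(h[...,1]<60)&(h[...,2]>90); 
    w=np.zeros_like(m); w[v-9:v+10,u-9:u+10]=1; m=m&w
    ys,xs=np.nonzero(m); e=cv2.fitEllipse(max(cv2.findContours(m.astype(np.uint8),0,1)[0],key=len)); print(n,m.sum(),xs.mean(),ys.mean(),e, np.median(cloud(n)[1][v-1:v+2,u-1:u+2].reshape(-1,3),0))
    print(h[v-8:v+9,u,2], h[v,u-8:u+9,2]); print('ray z55,60',ray(n,*e[0],55),ray(n,*s,60))
# stand base
h=cv2.cvtColor(T,cv2.COLOR_RGB2HSV); print(h[221,170],h[210,205], h[225,200])
X=cloud('top')[1]
# dial white plane from scene: points
XS=cloud('scene')[1];hs=cv2.cvtColor(S,cv2.COLOR_RGB2HSV)
v,u=np.mgrid[:384,:512]
m=(hs[...,1]<50)&(S.max(2)>90)&(S.max(2)<190)&(u>270)&(u<308)&(v>150)&(v<187)
P=XS[m]
for _ in range(4):
    c=P.mean(0); n=np.linalg.svd(P-c)[2][2]; P=P[abs((P-c)@n)<6]
print('dial',m.sum(),len(P),c,n,P.min(0),P.max(0))
E
```

```text
Traceback (most recent call last):
AssertionError: ('t', (222, 186))
```

```bash
cat > m.py <<'E'
from h import *
def blob(n,mask,seed):
    k,l,s,c=cv2.connectedComponentsWithStats(mask.astype(np.uint8))
    i=l[seed[1],seed[0]]
    if i==0: print('miss',n)
    r=cv2.minAreaRect(np.argwhere(l==i)[:,::-1].astype(np.float32)); return c[i],s[i],r,l==i
def tri(a,b):
    P=[];
    for n in('scene','top'):
        _,_,K,R,t=load(n); P.append(K@np.c_[R,t])
    X=cv2.triangulatePoints(P[0],P[1],np.array(a,float).reshape(2,1),np.array(b,float).reshape(2,1)).ravel(); X=X[:3]/X[3]
    e=[np.linalg.norm((q@np.r_[X,1])[:2]/(q@np.r_[X,1])[2]-w) for q,w in zip(P,(a,b))]
    return X.round(1),np.round(e,2)
S,T=load('scene')[0],load('top')[0]
E
python3 - <<'E'
from m import *
print(T[180:194,212:232].max(2))
a=blob('s',S.max(2)<50,(279,149)); print(a[:3])
m=T.max(2)<75; m[:183]=0; m[191:]=0; m[:,:215]=0;m[:,228:]=0
b=blob('t',m,(222,186)); print(b[:3],tri(a[2][0],b[2][0]))
for n,mm in(('top',b[3]),('scene',a[3])):
    X=cloud(n)[1][mm]; print(np.median(X,0),X.min(0).round(),X.max(0).round())
for n,p,s in(('scene',S,(226,239)),('top',T,(300,183))):
    h=cv2.cvtColor(p,cv2.COLOR_RGB2HSV); u,v=s
    m=(h[...,1]<60)&(h[...,2]>90); 
    w=np.zeros_like(m); w[v-9:v+10,u-9:u+10]=1; m=m&w
    e=cv2.fitEllipse(max(cv2.findContours(m.astype(np.uint8),0,1)[0],key=len)); print(n,m.sum(),e, np.median(cloud(n)[1][v-1:v+2,u-1:u+2].reshape(-1,3),0))
    print(h[v-8:v+9,u,2], h[v,u-8:u+9,2]); print('ray z55,60',ray(n,*e[0],55),ray(n,*s,60))
h=cv2.cvtColor(T,cv2.COLOR_RGB2HSV); print(h[221,170],h[210,205], h[225,200])
XS=cloud('scene')[1];hs=cv2.cvtColor(S,cv2.COLOR_RGB2HSV)
v,u=np.mgrid[:384,:512]
m=(hs[...,1]<50)&(S.max(2)>90)&(S.max(2)<190)&(u>270)&(u<308)&(v>150)&(v<187)
P=XS[m]
for _ in range(4):
    c=P.mean(0); n=np.linalg.svd(P-c)[2][2]; P=P[abs((P-c)@n)<6]
print('dial',m.sum(),len(P),c,n,P.min(0),P.max(0))
E
```

```text
[[154 116 100  98  91  90 116 144 154 153 149 132 106  86  76  77  78  77
   76  78]
 [157 115  97  99  92  88 111 137 146 142 127 101  79  72  73  74  73  74
   74  75]
 [186 132  98  97  96  97 122 151 161 157 134  97  74  73  75  76  79  81
   82  81]
 [209 148 100  98  97  99 117 143 152 147 125  88  67  64  66  71  80  85
   85  87]
 [214 150  93  87  89  83  88 102 107 102  85  68  57  57  57  64  75  83
   88  88]
 [208 149  84  65  66  65  60  64  66  63  58  55  56  57  56  61  72  83
   86  87]
 [200 153  87  55  54  56  54  56  56  56  56  56  56  58  57  61  70  82
   87  87]
 [193 155  91  55  54  54  55  55  57  57  57  54  56  55  57  61  71  83
   86  84]
 [193 160  98  55  53  53  54  53  55  55  55  56  58  60  63  69  77  83
   85  85]
 [200 178 116  60  51  54  54  59  63  64  67  69  71  74  77  82  83  87
   87  86]
 [210 203 142  80  67  62  63  69  78  82  85  84  86  85  87  86  89  86
   87  89]
 [207 208 154  99  86  78  71  77  87  90  90  91  91  91  91  91  91  90
   90  91]
 [196 198 154 108  93  84  76  79  88  90  91  91  90  91  92  91  91  90
   90 
[... 965 characters left out ...]
,60 [ 590.34153308 -169.13714119   55.        ] [ 590.84065749 -167.77084894   60.        ]
top 162 ((298.9405822753906, 183.59552001953125), (12.4520902633667, 13.041604042053223), 129.01373291015625) [ 587.17330304 -171.93593067   69.03830927]
[149 164 179 198 193 160 140 140 143 142 140 149 200 236 214 168 156] [167 203 240 228 178 146 144 144 143 140 136 141 155 150 139 148 158]
ray z55,60 [ 588.11874934 -169.93264904   55.        ] [ 589.3828324  -173.57953039   60.        ]
[ 10 142 106] [ 11 132  60] [ 14 125 170]
dial 821 693 [555.87623113 156.5074361  111.85252628] [ 0.18419976 -0.98269732 -0.01940182] [479.3904672  138.06362683  26.01834356] [629.14293332 171.68239953 194.75690156]
```

Two things check out: the dial plane gives a stand yaw of about 10.6°, and the grip height is close to the expected 223 + 10 mm. The grip is near (536,117), and the button is near (589,-170,67). I'll move over the stand and check with the wrist camera.

```bash
cat >> h.py <<'E'
def go(tip,head,tilt=0):
    "tip xyz target (fingertips, world), head = world angle of tool x (deg), pointing down -> shift, turn in tool axes"
    from workcell import readout
    from scipy.spatial.transform import Rotation as Ro
    s=readout.sense(); R=Ro.from_quat(s['tool_rot']); a=np.radians(head)
    x=np.array([np.cos(a),np.sin(a),0]); z=np.array([0,0,-1.]); G=Ro.from_matrix(np.c_[x,np.cross(z,x),z])
    print('t',round(s['time'],2),'shift',R.inv().apply(np.array(tip)+[0,0,173]-s['position']).round(1),'turn',(R.inv()*G).as_rotvec().round(3),'tipnow',(s['position']+R.apply([0,0,173])).round(1),'F',s['wrist_force'].round(1))
E
python3 -c "
from h import *
go([430,115,290],190.6)"
```

```text
t 0.1 shift [-388.2 -457.2  -58.4] turn [-0.002 -0.    -0.435] tipnow [166.7 653.6 230.8] F [ 0.1 -0.1 -1.3]
```

```bash
python3 -m inch '[[0,0,-40,0,0,0,0],[-388,-457,-58,0,0,-0.435,0],[-388,-457,-58,0,0,-0.435,0],[-388,-457,-58,0,0,-0.435,0],[-388,-457,-58,0,0,-0.435,0]]'
python3 -c "
from h import *
go([430,115,290],190.6)"
```

```text
time: 0.52
position: [240.4, 502.5, 449.3]
tool_rot: [-0.096, 0.995, -0.0, -0.0]
wrist_force: [0.8, -0.3, -0.3]
width: 25.0
finger_force: 0.0
t 0.52 shift [-112.1 -416.6  -13.4] turn [-0.001 -0.     0.007] tipnow [240.4 502.4 276.3] F [ 0.8 -0.3 -0.3]
```

```bash
python3 -m inch '[[-112,-416,-13,0,0,0,0],[-112,-416,-13,0,0,0,0],[-112,-416,-13,0,0,0,0],[-112,-416,-13,0,0,0,0],[-112,-416,-13,0,0,0,0]]' >/dev/null
python3 -c "
from h import *
go([430,115,290],190.6)"
```

```text
t 0.93 shift [ -61.  -214.4   -7.2] turn [-0. -0.  0.] tipnow [330.5 314.5 282.9] F [ 0.4 -0.1  0.7]
```

```bash
python3 -m inch '[[-61,-214,-7,0,0,0,0],[-61,-214,-7,0,0,0,0],[-61,-214,-7,0,0,0,0],[-61,-214,-7,0,0,0,0],[-61,-214,-7,0,0,0,0]]' >/dev/null
python3 -m inch '[[0,0,0,0,0,0,0],[0,0,0,0,0,0,0]]'
python3 - <<'E'
from h import *
from workcell import optics
go([430,115,290],190.6)
n='wrist';c=optics.camera_params(n);p,d=optics.camera(n);np.savez("pics/wrist.npz",p=p,d=d,**c);cv2.imwrite('pics/w1.png',p[:,:,::-1])
_,_,K,R,t=load(n);print(-R.T@t,R[2])
E
```

```text
time: 1.52
position: [423.7, 128.1, 462.5]
tool_rot: [-0.09, 0.996, 0.0, -0.0]
wrist_force: [0.0, 1.2, 0.4]
width: -0.5
finger_force: 0.0
t 1.52 shift [ -3.8 -14.   -0.5] turn [ 0.    -0.    -0.005] tipnow [423.7 128.1 289.5] F [0.  1.2 0.4]
[354.39956614 114.91624784 430.89253593] [ 0.27229981  0.0487141  -0.96097854]
```

View pics/w1.png

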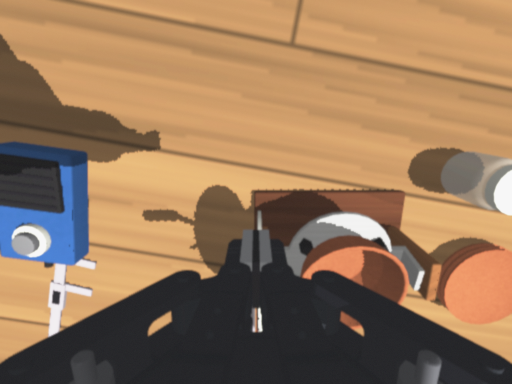

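The wrist view shows the base's near edge running from (253,190) to (403,191), with the grip hidden behind the fingers. The button is at (27,240). I'll compute positions from the base edge and the button.

```bash
python3 - <<'E'
from m import *
A=ray('wrist',253,190.5,12);B=ray('wrist',403,191,12);print(A,B,np.linalg.norm(A-B),np.degrees(np.arctan2(*(B-A)[1::-1])))
u=(B-A)/np.linalg.norm(B-A);x=np.array([u[1],-u[0],0])
print('base centre from edge',(A+B)/2+80*x)
W,_,K,R,t=load('wrist');h=cv2.cvtColor(W,cv2.COLOR_RGB2HSV)
m=(h[...,1]<60)&(h[...,2]>90);m[:220]=0;m[260:]=0;m[:,52:]=0
print(cv2.minEnclosingCircle(max(cv2.findContours(m.astype(np.uint8),0,1)[0],key=len)))
g=(h[...,1]<60)&(h[...,2]>80)&(h[...,2]<200)&m
k,l,s,c=cv2.connectedComponentsWithStats(g.astype(np.uint8));print(s,c)
for z in(55,65):print(z,ray('wrist',27,239,z))
print(np.median(cloud('wrist')[1][235:243,22:30].reshape(-1,3),0))
# dial circle from scene plane
P,X=cloud('scene');hs=cv2.cvtColor(S,cv2.COLOR_RGB2HSV);v,uu=np.mgrid[:384,:512]
m=(hs[...,1]<60)&(S.max(2)>85)&(S.max(2)<200)&(uu>268)&(uu<312)&(v>148)&(v<190)
k,l,s,c=cv2.connectedComponentsWithStats(m.astype(np.uint8));i=1+s[1:,4].argmax();print(s[i])
Q=X[l==i];n=np.array([.184,-.983,-0.]);cc=np.median(Q@n);Q=Q[abs(Q@n-cc)<6]
st=np.c_[Q@[.983,.184,0],Q[:,2]];hull=cv2.convexHull(st.astype(np.float32));print(cv2.minEnclosingCircle(hull),cv2.fitEllipse(hull),'plane d',cc)
E
```

```text
[469.62145813 131.69199276  12.        ] [430.07320368 353.80087359  12.        ] 225.60234788337965 100.09615873412481
base centre from edge [528.60852569 256.77049093  12.        ]
((30.74834442138672, 240.21853637695312), 19.6196231842041)
[[     0      0    512    384 196011]
 [    18    224     32     13     77]
 [    16    228      1      1      1]
 [    12    232     28     23    489]
 [    50    238      1      1      1]
 [     0    252     27      8     29]] [[256.19966737 191.3477662 ]
 [ 35.92207792 227.27272727]
 [ 16.         228.        ]
 [ 24.96523517 242.82208589]
 [ 50.         238.        ]
 [ 12.10344828 257.20689655]]
55 [ 585.3758088  -172.89679533   55.        ]
65 [ 579.2310674  -165.24000474   65.        ]
[ 576.94302815 -165.36490838   67.76274627]
[270 149  42  38 924]
((570.0509643554688, 110.76895141601562), 84.67523193359375) ((571.2902221679688, 110.7060317993164), (156.02027893066406, 166.79263305664062), 149.46414184570312) plane d -51.44586136785629
```

```bash
python3 - <<'E'
from m import *
n=np.array([.18,-.9837,0]);x=np.array([.9837,.18,0])
def hit(u,v,d):
    _,_,K,R,t=load('scene');o=-R.T@t;r=R.T@np.linalg.inv(K)@[u,v,1];X=o+r*(d-o@n)/(r@n);return np.round([X@x,X[2]],1)
P,X=cloud('scene')
hs=cv2.cvtColor(S,cv2.COLOR_RGB2HSV);v,u=np.mgrid[:384,:512]
red=((hs[...,0]<6)|(hs[...,0]>174))&(hs[...,1]>150)&(u>286)&(u<301)&(v>152)&(v<170)
k,l,s,c=cv2.connectedComponentsWithStats(red.astype(np.uint8));print(s,c)
d0=np.median((X@n)[170:180,285:295]);print('dial d',d0)
print('red ends',[hit(180+a/4,115+b/4,d0) for a,b in((445,202),(477,165))])
print('rod',[[hit(180+a/4,115+b/4,d0+o) for a,b in((428,220),(416,150))] for o in(0,10,20)])
print('grip d',[(np.array(q)@n,np.array(q)@x) for q in((535.5,119.1,230),)],'grip hit', hit(279.2,148.8,d0+33))
# bowl rim circle in top & scene: orange
for nm,p,w in(('top',T,(160,205,172,212)),):
    h=cv2.cvtColor(p,cv2.COLOR_RGB2HSV);Xc=cloud(nm)[1]
    m=(h[...,0]<12)&(h[...,1]>130)&(h[...,2]>110)&(Xc[...,2]>125)&(Xc[...,2]<240)&(abs(Xc[...,0]-550)<120)&(abs(Xc[...,1]-270)<120)
    Q=Xc[m];print(Q.min(0),Q.max(0))
    ys,xs=np.nonzero(m);print(cv2.fitEllipse(cv2.convexHull(np.c_[xs,ys])))
    for ux in(-1,1):
        q=Q[np.argsort(ux*(Q@x))[-12:]];print('rim ext',np.median(q,0),np.median(q@x))
E
```

```text
[[     0      0    512    384 196603]
 [   297    155      2      3      5]] [[255.49892931 191.50089775]
 [297.6        156.2       ]]
dial d -53.80180514539096
red ends [array([581.7, 136.2]), array([607.8, 203.1])]
rod [[array([566.7, 100.6]), array([549. , 181.3])], [array([572.5, 114.9]), array([554.9, 194.7])], [array([578.2, 129.3]), array([560.9, 208.2])]]
grip d [(np.float64(-20.76867), np.float64(548.20935))] grip hit [549.5 230.8]
[474.43173297 157.15983803 125.50858095] [596.91610216 359.62873611 205.2789914 ]
((185.6227264404297, 190.91909790039062), (30.706092834472656, 60.14133071899414), 66.54298400878906)
rim ext [477.1481138  238.97296682 150.87126298] 513.1266295709286
rim ext [595.48131602 271.26323776 129.02563304] 633.2127276637989
```

The cradle does not start level. The rod leans about 11–12° and the red line 21°, so the cradle starts at about 8–9°, with the hinge at s≈571 along the stand's x. The grip's s=548 and z≈229 agree with that. The plan is to push with shut fingertips from the near side, from a tip position of s≈527 to about 590.

```bash
cat >> h.py <<'E'
N=np.array([.18,-.9837,0]);XS=np.array([.9837,.18,0])
def W(s,l,z): return s*XS+l*N+np.array([0,0,z])
E
python3 -c "
from h import *
print(W(495,-17,208));go(W(495,-17,208),190.4)"
```

```text
[483.8715 105.8229 208.    ]
t 1.57 shift [-55.4 -34.8  81.3] turn [ 0.    -0.001  0.002] tipnow [423.  129.9 289.3] F [0.7 0.8 0.1]
```

```bash
python3 -m inch '[[-25,-35,15,0,0,0.002,0],[-40,-35,45,0,0,0.002,0],[-50,-35,70,0,0,0.002,0],[-55,-35,81,0,0,0.002,0],[-55,-35,81,0,0,0.002,0]]'
python3 -m inch '[[0,0,0,0,0,0,0],[0,0,0,0,0,0,0]]' >/dev/null
python3 -c "
from h import *
go(W(588,-17,208),190.4)"
```

```text
time: 1.98
position: [483.0, 107.7, 378.9]
tool_rot: [-0.093, 0.996, -0.001, -0.003]
wrist_force: [-0.9, -0.3, -0.5]
width: -0.2
finger_force: 0.0
t 2.15 shift [-93.2  -1.5   1.7] turn [0.001 0.001 0.003] tipnow [483.6 107.1 209.6] F [-0.3 -0.  -0.6]
```

```bash
python3 -m inch '[[-9,0,1,0,0,0,0],[-18,-1,2,0,0,0,0],[-26,-1,2,0,0,0,0],[-33,-1,2,0,0,0,0],[-40,-1,2,0,0,0,0]]'
python3 -m inch '[[-7,0,0,0,0,0,0],[-14,0,0,0,0,0,0],[-21,0,0,0,0,0,0],[-28,0,0,0,0,0,0],[-34,0,0,0,0,0,0]]'
python3 -c "
from h import *
go(W(588,-17,208),190.4)"
```

```text
time: 2.57
position: [523.7, 112.5, 379.7]
tool_rot: [-0.091, 0.996, 0.0, -0.001]
wrist_force: [-3.7, -1.0, 2.9]
width: 0.1
finger_force: 1.9
time: 2.98
position: [557.1, 118.6, 379.0]
tool_rot: [-0.091, 0.996, -0.0, -0.001]
wrist_force: [-2.9, -0.5, -1.9]
width: 0.0
finger_force: 1.8
t 2.98 shift [-18.7   0.6  -2. ] turn [-0.    -0.001  0.002] tipnow [556.9 118.5 206. ] F [-2.9 -0.5 -1.9]
```

The contact force of about 3 N fits pushing the lever. I'll finish the stroke gently and measure the lever with the scene camera.

```bash
python3 -m inch '[[-6,0,-1,0,0,0,0],[-11,0,-1,0,0,0,0],[-15,0,-2,0,0,0,0],[-18,0,-2,0,0,0,0],[-18,0,-2,0,0,0,0]]'
python3 - <<'E'
from h import *
from workcell import optics
go(W(588,-17,208),190.4)
n='scene';c=optics.camera_params(n);p,d=optics.camera(n);np.savez("pics/scene.npz",p=p,d=d,**c)
a=cv2.resize(p[125:195,255:345],None,fx=8,fy=8,interpolation=2);cv2.imwrite('pics/s2.png',a[:,:,::-1])
E
```

```text
time: 3.4
position: [574.7, 122.0, 381.3]
tool_rot: [-0.091, 0.996, -0.0, 0.0]
wrist_force: [-2.2, -0.3, -1.2]
width: -0.0
finger_force: 1.3
t 3.4 shift [-0.7  0.4  0.3] turn [-0.     0.     0.002] tipnow [574.7 122.  208.3] F [-2.2 -0.3 -1.2]
```

View pics/s2.png

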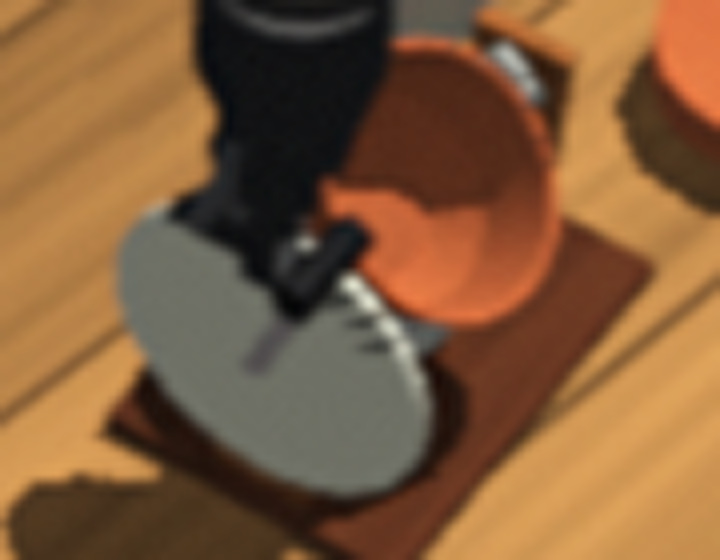

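The lever rod runs from (255,368) to (290,325) in the crop, with the grip from (290,300) to (355,240). It hides the red line, which is a good sign. I'll back off and measure it unobstructed.

```bash
python3 -m inch '[[8,0,0,0,0,0,0],[25,0,0,0,0,0,0],[60,0,-15,0,0,0,0],[95,0,-50,0,0,0,0],[110,10,-90,0,0,0,0]]'>/dev/null
python3 - <<'E'
from h import *
from workcell import optics
go(W(588,-17,208),190.4)
n='scene';c=optics.camera_params(n);p,d=optics.camera(n);np.savez("pics/scene.npz",p=p,d=d,**c)
n='top';c=optics.camera_params(n);q,d=optics.camera(n);np.savez("pics/top.npz",p=q,d=d,**c)
a=cv2.resize(p[125:195,255:345],None,fx=8,fy=8,interpolation=2);cv2.imwrite('pics/s3.png',a[:,:,::-1])
_,_,K,R,t=load('scene');o=-R.T@t
def hit(u,v,d):
    r=R.T@np.linalg.inv(K)@[u,v,1];X=o+r*(d-o@N)/(r@N);return np.round([X@XS,X[2]],1)
A=hit(255+255/8,125+368/8,-42);B=hit(255+290/8,125+325/8,-42);print(A,B,np.degrees(np.arctan2(*(B-A))))
m=(p.max(2)<60);m[:150]=0;m[170:]=0;m[:,288:]&=True;m[:,:288]=0;m[:,303:]=0
k,l,s,c=cv2.connectedComponentsWithStats(m.astype(np.uint8));print(s[1:],c[1:])
g=c[1+s[1:,4].argmax()];print('grip',g,hit(*g,-21))
E
```

```text
t 3.87 shift [-110.9   -5.5   81.2] turn [-0.001 -0.003 -0.001] tipnow [465.  107.9 289.6] F [ 0.6  1.  -0.1]
[573.4 111.9] [588.3 152. ] 20.383609741661758
[[290 151   3   2   5]
 [289 153  12  13  79]] [[291.2        151.4       ]
 [294.30379747 158.69620253]]
grip [294.30379747 158.69620253] [608.5 222.7]
```

View pics/s3.png

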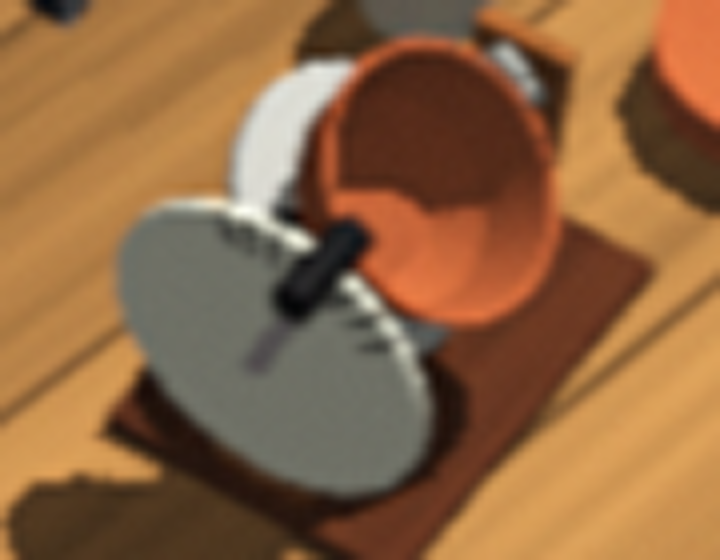

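The view is clear now. The grip at (320,270) lies over the red line; the rod leans 20.4° and the grip is at z=222.7, so the cradle is at about 39–40°. Next is the button.

```bash
python3 - <<'E'
from m import *
for n,s in(('scene',(226,238.2)),('top',(299.6,183.3))): print(n,ray(n,*s,67))
print(tri((226,238.2),(299.6,183.3)))
g=ray('wrist',26,238,67);print(g)
go([570,-166,170],190.4);go([587,-168,110],190.4)
E
```

```text
scene [ 591.90903368 -168.2949774    67.        ]
top [ 586.51436569 -171.21869489   67.        ]
(array([ 589.2, -168.8,   63.6]), array([0.63, 0.87]))
[ 576.71729501 -165.00427125   67.        ]
t 3.97 shift [ -48.5 -291.3  125.6] turn [0.005 0.012 0.003] tipnow [469.5 111.8 296.5] F [ 0.1 -0.2  0.1]
t 3.97 shift [ -64.2 -296.6  185.8] turn [0.005 0.012 0.003] tipnow [469.5 111.8 296.5] F [ 0.1 -0.2  0.1]
```

```bash
python3 -m inch '[[0,-41,0,0,0,0,0],[-10,-80,0,0,0,0,0],[-30,-120,10,0,0,0,0],[-40,-160,25,0,0,0,0],[-46,-200,30,0,0,0,0]]' >/dev/null
python3 -m inch '[[-10,-40,20,0,0,0,0],[-12,-70,50,0,0,0,0],[-14,-90,80,0,0,0,0],[-17,-95,110,0,0,0,0],[-17,-96,110,0,0,0,0]]'
python3 -m inch '[[0,0,0,0,0,0,0],[0,0,0,0,0,0,0]]' >/dev/null
python3 - <<'E'
from m import *
from workcell import optics
go([588,-169,110],190.4)
for n in('wrist','scene','top'):
    c=optics.camera_params(n);p,d=optics.camera(n);np.savez(f"pics/{n}.npz",p=p,d=d,**c)
cv2.imwrite('pics/w2.png',cv2.cvtColor(load('wrist')[0],cv2.COLOR_RGB2BGR))
E
```

```text
time: 4.8
position: [581.0, -165.7, 318.9]
tool_rot: [-0.09, 0.996, -0.0, -0.003]
wrist_force: [0.4, 0.7, -0.6]
width: 0.3
finger_force: 0.0
t 4.97 shift [-3.7 -6.  42.8] turn [-0.001  0.003  0.002] tipnow [ 583.7 -163.8  152.8] F [-0.6  0.3  0.6]
```

View pics/w2.png

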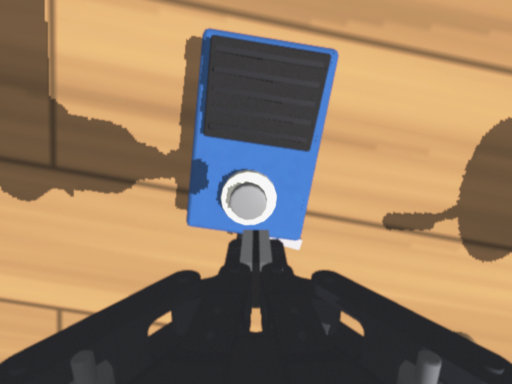

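The wrist view shows the button's top at (248,200), just short of the fingertips at (256,232).

```bash
python3 - <<'E'
from m import *
for z in(60,67): print(ray('wrist',248,200,z))
print(np.median(cloud('wrist')[1][195:205,243:253].reshape(-1,3),0))
go([586,-169,95],190.4)
# tip projected in wrist
_,_,K,R,t=load('wrist');X=R@np.array([583.7,-163.8,152.8])+t;print((K@X/X[2])[:2])
E
```

```text
[ 588.0331172  -170.27325015   60.        ]
[ 585.81732112 -170.4815534    67.        ]
[ 585.02870953 -170.96921764   68.19738975]
t 5.12 shift [-1.5 -6.  58.3] turn [-0.001  0.004  0.003] tipnow [ 583.9 -163.4  153.3] F [-0.   0.2 -0.5]
[256.72457311 246.69026591]
```

```bash
python3 -m inch '[[-1,-7,20,0,0,0,0],[-2,-7,45,0,0,0,0],[-2,-7,65,0,0,0,0],[-2,-7,75,0,0,0,0],[-2,-7,75,0,0,0,0]]'
python3 -m inch '[[0,0,4,0,0,0,0],[0,0,7,0,0,0,0],[0,0,10,0,0,0,0],[0,0,13,0,0,0,0],[0,0,13,0,0,0,0]]'
python3 -c "
from h import *
go([586,-170,58],190.4)"
```

```text
time: 5.53
position: [585.3, -169.8, 248.0]
tool_rot: [-0.092, 0.996, 0.0, -0.001]
wrist_force: [0.8, -1.1, 0.2]
width: 0.1
finger_force: 0.0
time: 5.95
position: [586.4, -170.8, 236.6]
tool_rot: [-0.092, 0.996, -0.0, 0.001]
wrist_force: [1.3, -0.1, 2.4]
width: -0.2
finger_force: 1.5
t 5.95 shift [0.2 0.9 5.6] turn [-0.001  0.002  0.002] tipnow [ 586.7 -170.9   63.6] F [ 1.3 -0.1  2.4]
```

```bash
python3 -m inch '[[0,0,2,0,0,0,0],[0,0,4,0,0,0,0],[0,0,6,0,0,0,0],[0,0,7,0,0,0,0],[0,0,7,0,0,0,0]]'
python3 -m inch '[[0,0,1,0,0,0,0],[0,0,2,0,0,0,0],[0,0,3,0,0,0,0],[0,0,3,0,0,0,0],[0,0,3,0,0,0,0]]'
```

```text
time: 6.37
position: [586.4, -171.4, 233.7]
tool_rot: [-0.091, 0.996, 0.001, 0.002]
wrist_force: [-11.1, 6.1, 41.7]
width: 0.2
finger_force: 20.6
time: 6.78
position: [586.4, -171.7, 233.3]
tool_rot: [-0.091, 0.996, 0.002, 0.002]
wrist_force: [-18.6, 8.3, 64.2]
width: -0.0
finger_force: 32.1
```

The press met a hard stop at tip z≈60.4, which matches 68 − 8 mm. I'll back off, then check the height of the housing ring in the stored depth to rule out contact there.

```bash
python3 -m inch '[[0,0,-6,0,0,0,0],[0,0,-15,0,0,0,0],[0,0,-40,0,0,0,0],[0,0,-80,0,0,0,0],[0,0,-100,0,0,0,0]]'
python3 - <<'E'
from m import *
p,X=cloud('wrist');h=cv2.cvtColor(p,cv2.COLOR_RGB2HSV)
v,u=np.mgrid[:384,:512]
z=X[...,2];r=np.hypot(X[...,0]-585.5,X[...,1]+170.7)
for a,b in((0,5),(5,10),(10,14),(14,18),(18,20),(20,22),(22,25),(25,28),(30,34)):
    m=(r>=a)&(r<b)&(v<228);print(a,b,m.sum(),np.percentile(z[m],[10,50,90]).round(1),np.median(h[m],0))
E
```

```text
time: 7.2
position: [585.9, -171.3, 329.0]
tool_rot: [-0.091, 0.996, -0.0, 0.001]
wrist_force: [0.3, -0.7, 0.4]
width: -0.1
finger_force: 0.0
0 5 109 [67.4 68.2 69. ] [135.   3. 184.]
5 10 332 [67.5 68.3 69.1] [135.   3. 184.]
10 14 534 [57.7 67.7 68.9] [120.   3. 179.]
14 18 495 [55.7 57.1 68.3] [ 30.   2. 224.]
18 20 234 [55.3 56.2 57.1] [  0.   0. 247.]
20 22 386 [44.3 55.3 56.7] [ 30.   5. 239.]
22 25 518 [43.6 45.8 56.6] [105.5  17.5 216. ]
25 28 432 [43.4 44.3 55.1] [108. 162. 214.]
30 34 922 [43.4 44.2 45.1] [108. 163. 215.]
```

The housing ring is at z≈56, well below the 60.4 stop, so the button did reach its own stop. Next I'll go to the far side of the lever for the return.

```bash
python3 -c "
from h import *
go(W(665,-17,285),190.4)"
```

```text
t 7.2 shift [-120.2  290.7 -129.1] turn [-0.001  0.002  0.001] tipnow [ 586.2 -171.5  156. ] F [ 0.3 -0.7  0.4]
```

```bash
python3 -m inch '[[-10,15,-35,0,0,0,0],[-30,30,-65,0,0,0,0],[-55,45,-95,0,0,0,0],[-80,65,-120,0,0,0,0],[-100,95,-129,0,0,0,0]]' >/dev/null
python3 -m inch '[[-12,38,0,0,0,0,0],[-20,78,0,0,0,0,0],[-20,118,0,0,0,0,0],[-20,158,0,0,0,0,0],[-20,195,0,0,0,0,0]]' >/dev/null
python3 -m inch '[[0,0,0,0,0,0,0],[0,0,0,0,0,0,0],[0,0,0,0,0,0,0]]' >/dev/null
python3 -c "
from h import *
go(W(665,-17,204),190.4)"
```

```text
t 8.28 shift [-0.6  0.6 77.5] turn [-0.001 -0.001  0.002] tipnow [650.5 135.7 281.5] F [ 0.3 -1.3 -1.1]
```

```bash
python3 -m inch '[[0,0,25,0,0,0,0],[0,0,50,0,0,0,0],[0,0,70,0,0,0,0],[0,0,77,0,0,0,0],[0,0,77,0,0,0,0]]' >/dev/null
python3 -m inch '[[10,0,0,0,0,0,0],[20,0,0,0,0,0,0],[28,0,0,0,0,0,0],[35,0,0,0,0,0,0],[42,0,0,0,0,0,0]]'
python3 -m inch '[[7,0,0,0,0,0,0],[14,0,0,0,0,0,0],[21,0,0,0,0,0,0],[28,0,0,0,0,0,0],[35,0,0,0,0,0,0]]'
python3 -c "
from h import *
go(W(551,-17,204),190.4)"
```

```text
time: 9.12
position: [610.1, 128.1, 379.7]
tool_rot: [-0.091, 0.996, 0.0, 0.002]
wrist_force: [5.5, -0.3, 2.6]
width: 0.0
finger_force: 1.8
time: 9.53
position: [574.5, 122.2, 378.1]
tool_rot: [-0.092, 0.996, 0.0, 0.0]
wrist_force: [4.3, 0.9, 1.7]
width: 0.0
finger_force: 1.4
t 9.53 shift [36.1  0.3  1.1] turn [0.    0.    0.002] tipnow [574.5 122.3 205.1] F [4.3 0.9 1.7]
```

```bash
python3 -m inch '[[6,0,0,0,0,0,0],[12,0,0,0,0,0,0],[18,0,0,0,0,0,0],[23,0,0,0,0,0,0],[28,0,0,0,0,0,0]]'
python3 -m inch '[[2,0,0,0,0,0,0],[4,0,0,0,0,0,0],[6,0,0,0,0,0,0],[8,0,0,0,0,0,0],[8,0,0,0,0,0,0]]'
python3 -c "
from h import *
go(W(551,-17,204),190.4)"
```

```text
time: 9.95
position: [546.8, 117.1, 377.4]
tool_rot: [-0.092, 0.996, -0.0, -0.001]
wrist_force: [4.0, 0.6, -1.9]
width: -0.1
finger_force: 1.6
time: 10.37
position: [539.5, 115.6, 378.0]
tool_rot: [-0.091, 0.996, 0.0, -0.0]
wrist_force: [0.5, 0.5, -1.8]
width: -0.3
finger_force: 0.8
t 10.37 shift [0.5 0.3 1. ] turn [ 0.    -0.     0.002] tipnow [539.4 115.7 205. ] F [ 0.5  0.5 -1.8]
```

No stop force yet, so I'll continue in small steps.

```bash
python3 -m inch '[[1,0,0,0,0,0,0],[2,0,0,0,0,0,0],[3,0,0,0,0,0,0],[4,0,0,0,0,0,0],[5,0,0,0,0,0,0]]'
python3 -m inch '[[1,0,0,0,0,0,0],[2,0,0,0,0,0,0],[3,0,0,0,0,0,0],[4,0,0,0,0,0,0],[4,0,0,0,0,0,0]]'
```

```text
time: 10.78
position: [535.6, 115.0, 378.2]
tool_rot: [-0.091, 0.996, 0.0, 0.002]
wrist_force: [10.9, 2.5, -8.9]
width: 0.2
finger_force: 5.5
time: 11.2
position: [534.1, 114.9, 378.9]
tool_rot: [-0.092, 0.996, 0.0, 0.006]
wrist_force: [20.5, 3.5, -16.5]
width: 0.0
finger_force: 10.3
```

The stop is reached: the force climbs to 20 N with the tip at s≈547. That puts the grip's level position at s≈527, so the earlier 608.5 was exactly 40° (82 mm of travel). I'll retreat, raise the arm and check.

```bash
python3 -m inch '[[-8,0,0,0,0,0,0],[-30,0,0,0,0,0,0],[-55,0,-20,0,0,0,0],[-60,-20,-60,0,0,0,0],[-60,-55,-90,0,0,0,0]]' >/dev/null
python3 -m inch '[[0,-40,0,0,0,0,0],[0,-80,0,0,0,0,0],[0,-110,0,0,0,0,0],[0,-110,0,0,0,0,0],[0,-110,0,0,0,0,0]]'
python3 - <<'E'
from m import *
from workcell import optics
n='scene';c=optics.camera_params(n);p,d=optics.camera(n);np.savez("pics/scene.npz",p=p,d=d,**c)
cv2.imwrite('pics/s4.png',cv2.resize(p[90:320,90:400],None,fx=2.5,fy=2.5,interpolation=2)[:,:,::-1])
E
```

```text
time: 12.03
position: [618.3, -34.4, 462.9]
tool_rot: [-0.089, 0.996, -0.0, -0.001]
wrist_force: [0.1, 0.7, 0.4]
width: 0.2
finger_force: 0.0
```

View pics/s4.png

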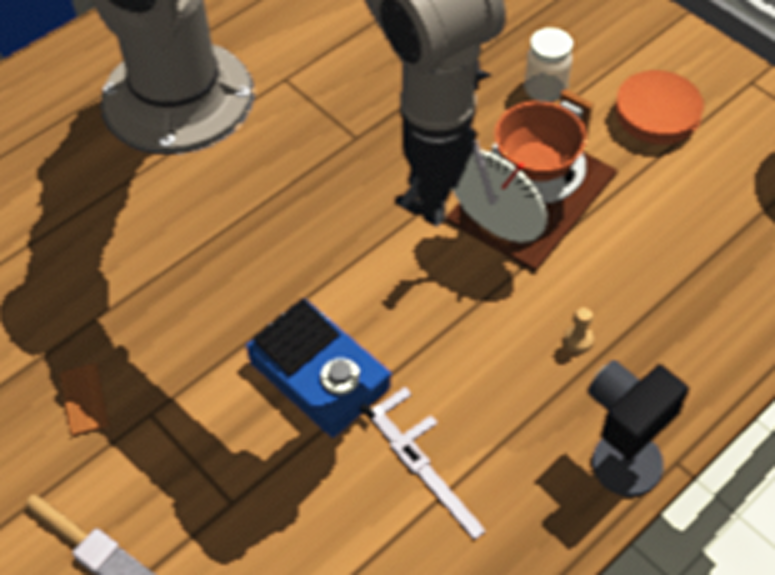

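The lever leans back against its stop, the bowl is level, the button is up, the bystanders are in place and the arm is clear. I'll do one numeric angle check and then hand in.

```bash
python3 - <<'E'
from m import *
_,_,K,R,t=load('scene');o=-R.T@t
def hit(u,v,d):
    r=R.T@np.linalg.inv(K)@[u,v,1];X=o+r*(d-o@N)/(r@N);return np.round([X@XS,X[2]],1)
A=hit(287.2,171.2,-42);B=hit(279.6,152,-42);a=np.degrees(np.arctan2(*(B-A)));print(A,B,a)
if a<-17:
    from workcell import order; print(order.sign_off())
E
```

```text
[574.7 111.8] [538.9 187.9] -25.193871474193912
the job is handed in; nothing more can be done
None
```

I tipped the cradle to about 40° and let it stand, pressed the button to its stop, pushed the cradle back against its level stop, and handed the job in at about 12 s; no verdict came back.

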